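# Find the tea tin cover that rocks and press it home

## Task

One of the four identical steel covers on the tea tins in the wooden tray is not properly home: press down on the covers near the rim until you find the one that rocks, then push it down firmly on its middle until it sits fully home, level and solid. Only press: lift no cover off its tin, leave the mug, teapot, coaster and kettle lid where they are, and finish clear of everything.

Things in the scene. Friction and masses are not known exactly. Their poses are not given: they have to be found in the camera images.
- tray: Fixed wooden tray, 270 x 270 mm, rim 20 mm high, holding four white tea tins. Origin: centre of its underside; z up, x away from the robot and y to its left at yaw 0 (it varies by 20 degrees). The tins (92 mm across, fixed, shoulder 81 mm above the cart top) stand in a square of 125 mm pitch, at +-62.5 mm along the tray's x and y.
- cover_a: One of four identical round steel push-on covers, on the near left tin (near = the tray's -x, left = its +y). Flat top 92 mm across, 4 mm thick, with a 7 mm skirt round the tin's neck (84 mm across, 2 mm play); 60 to 110 g, loose, only resting there. Origin of each cover: centre of its top face, z up; its yaw means nothing.
- cover_b: One of four identical round steel push-on covers, on the near right tin (near = the tray's -x, left = its +y). The tins are not made alike: a cover that is home has its top 95 or 100 mm above the cart top and stays solid when pressed anywhere up to 38 mm from its middle. One of the four (which, varies) is not home: it balances, top at 100 mm, on a hidden stiff stud.
- cover_c: One of four identical round steel push-on covers, on the far left tin (near = the tray's -x, left = its +y). The loose one (any of the four): a light press (1 to 5 N) about 35 mm from its middle rocks it some 0.14 rad, that side down 3 to 5 mm, the opposite side up. Let go, it tips back level or stays leaning.
- cover_d: One of four identical round steel push-on covers, on the far right tin (near = the tray's -x, left = its +y). The loose one (any of the four): about 14 N straight down on its middle (15 to 22 N to be sure) drives the 12 mm wide stud 5 mm in for good; the cover then lies solid and level, top at 95 mm.
- mug: Bystander: white mug, 82 mm across, 90 mm high, handle at its +y; origin centre of its underside. To the left of the tray.
- coaster: Bystander: wooden coaster, 96 mm across, 8 mm thick; origin centre of its underside. On the right, nearer the robot, with the kettle lid on it.
- kettle_lid: Bystander: stainless kettle lid, 80 mm across, 36 mm high with its knob, lying on the coaster; origin centre of its underside.
- teapot: Bystander: white ceramic teapot with a steel flap on top, 124 mm across its belly, 110 mm high, spout toward its -x (reach 110 mm), handle at its +x (reach 97 mm); origin centre of its underside. On the right, farther out.
Not all that is in view belongs to the job. Leave any orange or pink look-alike of the cover_c alone.

How it is judged (in metres and radians):
On the way, in this order (a step that is already met when the one before it is completed fails the run):
1. the loose cover is pressed near its rim and rocks (tilts more than 0.07 rad) (angle between any of cover_a, cover_b, cover_c, cover_d's own z axis and vertical above 0.07 rad), for 0.1 s.
2. that cover is pressed home: down 5 mm, level ((z of each of cover_b, cover_a in the frame of tray below 0.0967 m or z of each of cover_c, cover_a in the frame of tray below 0.0967 m or z of each of cover_c, cover_b in the frame of tray below 0.0967 m or z of each of cover_d, cover_a in the frame of tray below 0.0967 m or z of each of cover_d, cover_b in the frame of tray below 0.0967 m or z of each of cover_d, cover_c in the frame of tray below 0.0967 m) and angle between each of cover_a, cover_b, cover_c, cover_d's own z axis and vertical below 0.04 rad), for 0.2 s.
At the end, for the whole second after the job is handed in: The cover that rocked is down on its tin, its top 95 mm above the cart top (within 1.7 mm), as is the one other cover that belongs at that height; all four covers are on their tins (tops below 103 mm), level within 0.04 rad and at rest (all of step 2 and z of each of cover_a, cover_b, cover_c, cover_d in the frame of tray below 0.103 m and linear speed of each of cover_a, cover_b, cover_c, cover_d below 0.02 m/s); the robot touches nothing.
It fails at once if a cover is lifted off its tin (top more than 115 mm above the cart top) or tipped more than 0.35 rad (z of any of cover_a, cover_b, cover_c, cover_d in the frame of tray above 0.115 m or angle between any of cover_a, cover_b, cover_c, cover_d's own z axis and vertical above 0.35 rad).
It fails at once if the white mug is moved more than 20 mm or tipped (distance of mug from where it was at the start of the episode above 0.02 m or angle between mug's own z axis and vertical above 0.3 rad).
It fails at once if the coaster is moved more than 20 mm or tipped (distance of coaster from where it was at the start of the episode above 0.02 m or angle between coaster's own z axis and vertical above 0.3 rad).
It fails at once if the kettle lid is moved more than 20 mm or tipped (distance of kettle_lid from where it was at the start of the episode above 0.02 m or angle between kettle_lid's own z axis and vertical above 0.3 rad).
It fails at once if the teapot is moved more than 20 mm or tipped (distance of teapot from where it was at the start of the episode above 0.02 m or angle between teapot's own z axis and vertical above 0.3 rad).
It also fails if it takes over 48 s, if anything falls off the work surface, if the arm or the gripper's body presses on something with over 40 N, if the wrist force passes 120 N, or if a joint passes its speed limit or range.

## Robot

A 6-joint arm with a two-finger parallel gripper is mounted at the origin on the work surface. World frame = base frame: x ahead of the robot, y to its left, z up, the work surface at z = 0. Lengths are in m, angles in degrees, forces in N, time in s.
With the tool pointing down it reaches from about 0.375 to 0.975 m from the base axis. Payload 3.8 kg.
Tool frame: the origin (TCP) lies at the very end of the fingers, on their centre line; the grasp point (between the pads) lies 19 mm behind it; z points along the fingers, y is the line along which they close (so a half turn about z gives the same grasp; the last joint's range is limited). The gripper opens to 88 mm and grips with 3 to 60 N. Pads are 18 mm wide; open, the fingers measure 123 mm over their backs; the gripper's body (75 mm by 187 mm) begins 45 mm behind the grasp point.
Start: joints at [-70.353, 15.12, 91.902, -0, 72.978, -2.114], TCP at [0.25, -0.627, 0.239] pointing down, gripper open.
Joint ranges: [-150.88, 150.88], [-54.13, 125.18], [17.81, 147.31], [-75.09, 255.09], [0, 152.58], [-146.25, 146.25]. Speed limits (degrees/s): [147.25, 147.25, 180, 180, 180, 180].

## Interface

Orientations are given as [roll, pitch, yaw] about the fixed x, y, z axes, in that order (R = Rz(yaw) Ry(pitch) Rx(roll)).
In Python, from plant import state, grab_frame, camera_params, close_job gives the robot as it stands.
- The arm moves only by the tool apply_moves, never from a script. Its argument "increments" is a list of rows, each a list of 3 entries, a list of its own where there are three numbers: the turn, a rotation vector about the world's x, y, z in units of 6 degrees (1.0 is 6 degrees), then the shift along the world's x, y, z in units of 40 mm (1.0 is 40 mm), then the finger opening in mm, from 0 to 88.1. In form: [[[ax, ay, az], [tx, ty, tz], fingers], ...]. A call has 1 to 20 rows; each row shifts and turns the commanded pose from where the row before left it; what a row does not reach is not made up. A row lasts 1/12 s, in which the tool goes at most 41.7 mm and 7.16 degrees, less where a joint would pass 70% of its speed; a pose out of reach is approached as far as the arm can. A call is refused whole if a number of a shift passes 1 or a number of a turn 1, either way. A call with a gripper value outside its range is refused whole. The fingers move at their own pace and stop on an object; the grip force is fixed at half the most. Time passes only in rows, so rows that do not move let the fingers close. It gives the time, the measured TCP pose, the force and the opening at its end, in the units of the state.
- state(): the state, without advancing time (a new reading comes with each control period).
- grab_frame(name): name is "side" or "top"; returns the picture (400x640x3 uint8, red, green, blue); there is no depth.
- camera_params(name): a dict with "fx", "fy", "cx", "cy" (pixels), "position" and "orientation" of the camera in the world. Camera axes: x right, y up, looking along -z (the intrinsics and any distortion apply to the point x, -y, -z); pixel columns grow to the right and rows downward; lengths in m; the calibration is good to about 2 mm. A picture is of the moment at which its call begins. camera_params takes no time and is no camera call.
- close_job(): hands the job in, once; it reports no verdict.
The state is a dict: "time": time; "joint_pos": joint angles; "qvel": joint speeds; "tau": joint torques, N m; "eef_pos": TCP position; "ee_rot": TCP orientation; "force": force on the tool from outside, world axes, zero at the start; "torque": the same for the moment, N m; "width": finger opening in m.
Only numpy, scipy, OpenCV 4.12 (cv2) and the standard library are available. Lean on these libraries where they do the work, as an engineer would, in place of code of your own. Each camera call takes 0.05 s, during which the arm holds its last target. There are 200 camera calls.

## Working session

There is one attempt and no reset: what is moved stays moved. The work goes in short steps, Python scripts to look and compute and a tool call to move; the robot and the scene stay as the last step left them, time stands still between calls to the robot, and variables do not carry over. Pictures are saved under pics/ and viewed, on a budget of 10 in all, crops included, one or two more only if the job needs it, and the job is handed in when it is done.

Besides the shell and the picture viewer there is one more tool, called after ">>>" as name(argument=value, ...) on one line, values as JSON. apply_moves: Moves the arm, as the interface text tells. Its arguments: {"type":"object","properties":{"increments":{"type":"array"}},"required":["increments"]}

```bash
mkdir -p pics; python3 - <<'E'
from plant import *
import cv2
s=state();print(s['time'],s['eef_pos'],s['ee_rot'],s['force'],s['width'])
for n in('top','side'):
    cv2.imwrite(f'pics/{n}0.png',grab_frame(n)[:,:,::-1]);print(camera_params(n))
E
```

```text
0.0 [ 0.2499919  -0.62624545  0.2374299 ] [-1.79876017e+02 -2.35890136e-03  2.17618656e+01] [-0.29345822  0.06052674 -0.00762832] 0.0879427087480497
{'fx': 367.3409481525772, 'fy': 367.3409481525772, 'cx': 321.6922496918243, 'cy': 206.8117466501555, 'position': array([ 0.36834359, -0.02163586,  1.01107288]), 'orientation': array([ 11.15827523,  -0.4429951 , -89.1283848 ])}
{'fx': 432.592270593317, 'fy': 432.592270593317, 'cx': 322.17804311228423, 'cy': 201.90286980724912, 'position': array([0.19766405, 0.76661315, 0.72474541]), 'orientation': array([  53.32352892,    0.79366451, -156.14508657])}
```

View pics/top0.png

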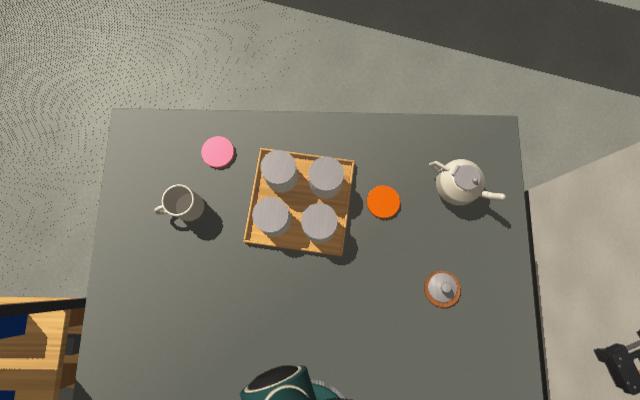

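View pics/side0.png

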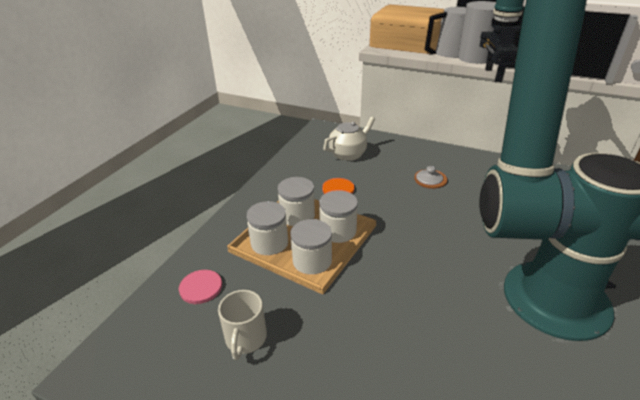

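```bash
cat > h.py <<'E'
from plant import *
import cv2,numpy as np
from scipy.spatial.transform import Rotation as R
def cam(n):
    p=camera_params(n);return p,R.from_euler('xyz',p['orientation'],degrees=True).as_matrix()
def ray(n,uv,z):
    p,M=cam(n);uv=np.atleast_2d(uv).astype(float)
    d=np.c_[(uv[:,0]-p['cx'])/p['fx'],-(uv[:,1]-p['cy'])/p['fy'],-np.ones(len(uv))]@M.T
    return p['position']+d*((z-p['position'][2])/d[:,2])[:,None]
def proj(n,X):
    p,M=cam(n);c=(np.atleast_2d(X)-p['position'])@M
    return np.c_[p['cx']-p['fx']*c[:,0]/c[:,2],p['cy']+p['fy']*c[:,1]/c[:,2]]
E
python3 - <<'E'
from h import *
im=cv2.imread('pics/top0.png');hsv=cv2.cvtColor(im,cv2.COLOR_BGR2HSV)
m=cv2.inRange(hsv,(8,70,60),(25,220,255));m[:,:235]=0;m[:,362:]=0;m[:140]=0;m[265:]=0
pts=cv2.findNonZero(m)[:,0]
W=ray('top',pts,0.02)[:,:2].astype(np.float32)
r=cv2.minAreaRect(W);print(r)
# covers: circles fitted on top view, full-size
g=cv2.cvtColor(im,cv2.COLOR_BGR2GRAY)
print(im[216,271],im[176,326],im[184,290],im[230,320])
big=cv2.resize(g[140:265,235:365],None,fx=4,fy=4,interpolation=cv2.INTER_CUBIC)
c=cv2.HoughCircles(big,cv2.HOUGH_GRADIENT,1.0,120,param1=120,param2=15,minRadius=64,maxRadius=82)[0]
uv=(c[:,:2]+.5)/4-.5+[235,140];print(np.c_[uv,c[:,2]/4]);print(ray('top',uv,.098))
cen=np.array(r[0]);a=np.radians(r[2]);
import math
a=(a+math.pi/4)%(math.pi/2)-math.pi/4
Rm=np.array([[np.cos(a),-np.sin(a)],[np.sin(a),np.cos(a)]])
out=cv2.resize(im[130:275,225:375],None,fx=4,fy=4,interpolation=cv2.INTER_CUBIC)
si=cv2.imread('pics/side0.png');so=cv2.resize(si[160:300,220:390],None,fx=4,fy=4,interpolation=cv2.INTER_CUBIC)
for k,o in dict(a=(-1,1),b=(-1,-1),c=(1,1),d=(1,-1)).items():
    q=cen+Rm@(np.array(o)*.0625);print(k,q,np.degrees(a))
    t=np.linspace(0,6.28,90);X=np.c_[q[0]+.046*np.cos(t),q[1]+.046*np.sin(t),np.full(90,.1)]
    cv2.polylines(out,[np.int32((proj('top',X)-[225,130]+.5)*4)],True,(0,255,0),1)
    cv2.polylines(so,[np.int32((proj('side',X)-[220,160]+.5)*4)],True,(0,255,0),1)
cv2.imwrite('pics/ov.png',np.vstack([out[:,:600],]) );cv2.imwrite('pics/ovs.png',so)
E
```

```text
((0.5814511775970459, 0.03418077528476715), (0.27222320437431335, 0.2734587788581848), 82.7876205444336)
[164 169 179] [156 165 173] [ 92 104 110] [160 166 176]
[[318.5        220.75        18.27499962]
 [277.75       165.5         17.82500076]
 [267.75       213.5         20.07500076]
 [325.75       174.          18.04999924]]
[[ 0.51268319 -0.01847209  0.098     ]
 [ 0.65562064  0.08943862  0.098     ]
 [ 0.52907306  0.10979063  0.098     ]
 [ 0.63496393 -0.03510769  0.098     ]]
a [0.52729243 0.10403297] -7.212379455566396
b [ 0.51159898 -0.01997798] -7.212379455566396
c [0.65130338 0.08833953] -7.212379455566396
d [ 0.63560993 -0.03567142] -7.212379455566396
```

View pics/ov.png

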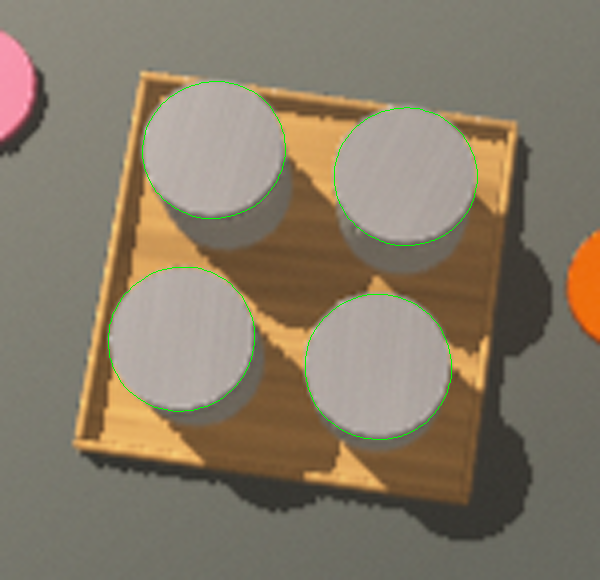

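View pics/ovs.png

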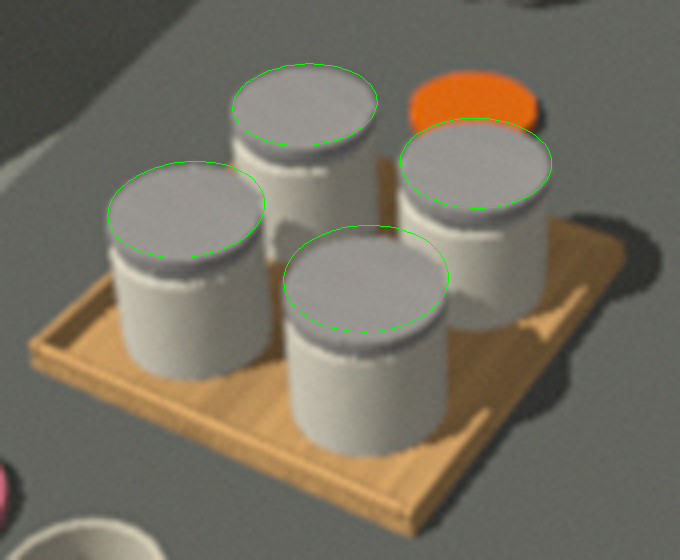

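>>> apply_moves(increments=[[[0,0,-0.284],[0.335,0.898,0],0],[[0,0,-0.284],[0.335,0.898,0],0],[[0,0,-0.284],[0.335,0.898,0],0],[[0,0,-0.284],[0.335,0.898,0],0],[[0,0,-0.284],[0.335,0.898,0],0],[[0,0,-0.284],[0.335,0.898,0],0],[[0,0,-0.284],[0.335,0.898,0],0],[[0,0,-0.284],[0.335,0.898,0],0],[[0,0,-0.284],[0.335,0.898,0],0],[[0,0,-0.284],[0.335,0.898,0],0],[[0,0,-0.284],[0.335,0.898,0],0],[[0,0,-0.284],[0.335,0.898,0],0],[[0,0,-0.284],[0.335,0.898,0],0],[[0,0,-0.284],[0.335,0.898,0],0],[[0,0,-0.284],[0.335,0.898,0],0],[[0,0,-0.284],[0.335,0.898,0],0],[[0,0,-0.284],[0.335,0.898,0],0],[[0,0,0],[0,0,0],0],[[0,0,0],[0,0,0],0],[[0,0,0],[0,0,0],0]])

```text
time: 1.77
eef_pos: [0.4776, -0.0164, 0.2383]
ee_rot: [180.0, 0.1, -7.1]
force: [-0.4, 0.2, 0.3]
width: 0.0001
```

>>> apply_moves(increments=[[[0,0,0],[0,0,-0.8],0],[[0,0,0],[0,0,-0.8],0],[[0,0,0],[0,0,-0.8],0],[[0,0,0],[0,0,-0.5],0],[[0,0,0],[0,0,-0.3],0],[[0,0,0],[0,0,0],0],[[0,0,0],[0,0,0],0]])

```text
time: 2.35
eef_pos: [0.477, -0.0177, 0.1101]
ee_rot: [180.0, 0.1, -7.3]
force: [0.7, -0.5, 0.5]
width: 0.0002
```

>>> apply_moves(increments=[[[0,0,0],[0,0,-0.1],0],[[0,0,0],[0,0,-0.1],0],[[0,0,0],[0,0,0],0],[[0,0,0],[0,0,0],0]])

```text
time: 2.68
eef_pos: [0.4784, -0.0164, 0.1032]
ee_rot: [-180.0, -0.1, -7.2]
force: [-0.9, -0.4, 0.0]
width: 0.0005
```

>>> apply_moves(increments=[[[0,0,0],[0,0,-0.025],0],[[0,0,0],[0,0,-0.025],0],[[0,0,0],[0,0,0],0],[[0,0,0],[0,0,0],0]])

```text
time: 3.02
eef_pos: [0.478, -0.0162, 0.1008]
ee_rot: [180.0, -0.0, -7.2]
force: [-0.8, 0.5, -0.1]
width: 0.0002
```

>>> apply_moves(increments=[[[0,0,0],[0,0,-0.025],0],[[0,0,0],[0,0,-0.025],0],[[0,0,0],[0,0,0],0],[[0,0,0],[0,0,0],0]])

```text
time: 3.35
eef_pos: [0.4782, -0.0162, 0.1004]
ee_rot: [-180.0, 0.0, -7.2]
force: [-5.1, -0.4, 11.8]
width: 0.0001
```

>>> apply_moves(increments=[[[0,0,0],[0,0,0.4],0],[[0,0,0],[0,0,0.4],0],[[0,0,0],[0.8,-0.1,0],0],[[0,0,0],[0.8,-0.1,0],0],[[0,0,0],[0.8,-0.1,0],0],[[0,0,0],[0.7,-0.08,0],0],[[0,0,0],[0,0,-0.3],0],[[0,0,0],[0,0,-0.3],0],[[0,0,0],[0,0,-0.1],0],[[0,0,0],[0,0,0],0],[[0,0,0],[0,0,0],0]])

```text
time: 4.27
eef_pos: [0.5998, -0.0312, 0.1014]
ee_rot: [180.0, 0.2, -7.2]
force: [-0.1, -0.2, 0.2]
width: 0.0008
```

>>> apply_moves(increments=[[[0,0,0],[0,0,-0.025],0],[[0,0,0],[0,0,-0.025],0],[[0,0,0],[0,0,0],0],[[0,0,0],[0,0,0],0]])

```text
time: 4.6
eef_pos: [0.6017, -0.0314, 0.1006]
ee_rot: [-180.0, 0.0, -7.2]
force: [0.2, 0.5, -0.3]
width: 0.0008
```

>>> apply_moves(increments=[[[0,0,0],[0,0,-0.025],0],[[0,0,0],[0,0,-0.025],0],[[0,0,0],[0,0,0],0],[[0,0,0],[0,0,0],0]])

```text
time: 4.93
eef_pos: [0.602, -0.0314, 0.1004]
ee_rot: [-180.0, 0.0, -7.2]
force: [-5.0, -0.3, 9.1]
width: 0.0
```

>>> apply_moves(increments=[[[0,0,0],[0,0,0.4],0],[[0,0,0],[0,0,0.4],0],[[0,0,0],[0.1,0.8,0],0],[[0,0,0],[0.1,0.8,0],0],[[0,0,0],[0.1,0.8,0],0],[[0,0,0],[0.1,0.7,0],0],[[0,0,0],[0,0,-0.3],0],[[0,0,0],[0,0,-0.3],0],[[0,0,0],[0,0,-0.1],0],[[0,0,0],[0,0,0],0],[[0,0,0],[0,0,0],0]])

```text
time: 5.85
eef_pos: [0.6172, 0.0913, 0.1016]
ee_rot: [180.0, 0.1, -7.3]
force: [0.4, 0.4, 0.8]
width: 0.0006
```

>>> apply_moves(increments=[[[0,0,0],[0,0,-0.025],0],[[0,0,0],[0,0,-0.025],0],[[0,0,0],[0,0,-0.025],0],[[0,0,0],[0,0,-0.025],0],[[0,0,0],[0,0,0],0],[[0,0,0],[0,0,0],0]])

```text
time: 6.35
eef_pos: [0.6182, 0.0925, 0.0989]
ee_rot: [-180.0, -0.0, -7.2]
force: [0.8, 0.8, -0.0]
width: 0.0007
```

>>> apply_moves(increments=[[[0,0,0],[0,0,-0.025],0],[[0,0,0],[0,0,-0.025],0],[[0,0,0],[0,0,0],0],[[0,0,0],[0,0,0],0]])

```text
time: 6.68
eef_pos: [0.6183, 0.0926, 0.0975]
ee_rot: [-180.0, -0.0, -7.2]
force: [-1.4, -0.4, 4.4]
width: 0.0003
```

>>> apply_moves(increments=[[[0,0,0],[0,0,-0.025],0],[[0,0,0],[0,0,-0.025],0],[[0,0,0],[0,0,0],0],[[0,0,0],[0,0,0],0]])

```text
time: 7.02
eef_pos: [0.6185, 0.0926, 0.0972]
ee_rot: [-180.0, -0.1, -7.2]
force: [-5.5, -1.0, 13.6]
width: 0.0005
```

```bash
python3 - <<'E'
from h import *
im=grab_frame('side')[:,:,::-1];o=cv2.imread('pics/side0.png')
f=lambda i:cv2.resize(i[190:290,230:370],None,fx=4,fy=4,interpolation=cv2.INTER_CUBIC)[:300]
print(state()['force'],state()['eef_pos'])
cv2.imwrite('pics/rock.png',np.vstack([f(o),f(im)]))
E
```

```text
[-6.29511336 -0.5470609  14.26293721] [0.61844771 0.09259482 0.0971612 ]
```

View pics/rock.png

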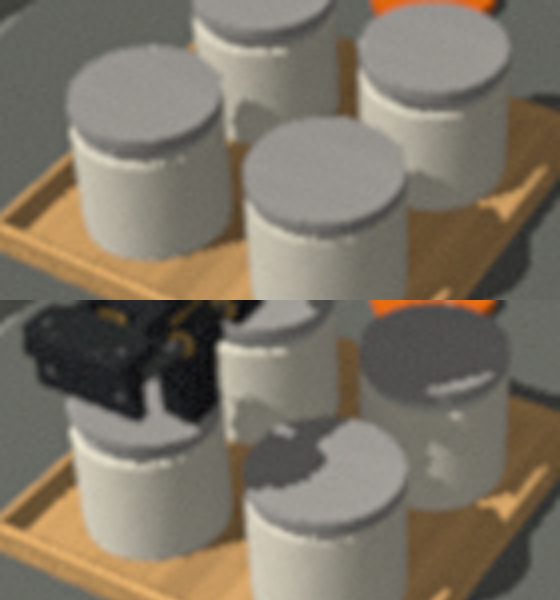

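>>> apply_moves(increments=[[[0,0,0],[0,0,0.4],0],[[0,0,0],[0,0,0],0],[[0,0,0],[0.4,-0.05,0],0],[[0,0,0],[0.42,-0.05,0],0],[[0,0,0],[0,0,0],0],[[0,0,0],[0,0,0],0],[[0,0,0],[0,0,0],0]])

```text
time: 7.65
eef_pos: [0.6499, 0.0886, 0.1097]
ee_rot: [180.0, 0.1, -7.2]
force: [-0.5, -0.3, -0.4]
width: 0.0007
```

```bash
python3 - <<'E'
from h import *
print(state()['eef_pos'],state()['force'])
cv2.imwrite('pics/after1.png',cv2.resize(grab_frame('side')[190:290,230:370,::-1],None,fx=4,fy=4,interpolation=cv2.INTER_CUBIC))
E
```

```text
[0.64986488 0.08856172 0.10969644] [-0.52252924 -0.2882414  -0.38884319]
```

>>> apply_moves(increments=[[[0,0,0],[0,0,-0.1],0],[[0,0,0],[0,0,-0.1],0],[[0,0,0],[0,0,-0.05],0],[[0,0,0],[0,0,-0.05],0],[[0,0,0],[0,0,0],0],[[0,0,0],[0,0,0],0]])

```text
time: 8.2
eef_pos: [0.6501, 0.0886, 0.0999]
ee_rot: [180.0, 0.1, -7.2]
force: [-4.4, 0.1, 7.6]
width: -0.0001
```

>>> apply_moves(increments=[[[0,0,0],[0,0,-0.025],0],[[0,0,0],[0,0,-0.025],0],[[0,0,0],[0,0,-0.025],0],[[0,0,0],[0,0,0],0],[[0,0,0],[0,0,0],0]])

```text
time: 8.62
eef_pos: [0.6501, 0.0886, 0.0979]
ee_rot: [180.0, 0.1, -7.2]
force: [-5.9, -0.4, 12.2]
width: 0.0006
```

>>> apply_moves(increments=[[[0,0,0],[0,0,-0.025],0],[[0,0,0],[0,0,-0.025],0],[[0,0,0],[0,0,-0.025],0],[[0,0,0],[0,0,0],0],[[0,0,0],[0,0,0],0]])

```text
time: 9.03
eef_pos: [0.6503, 0.0886, 0.0954]
ee_rot: [180.0, 0.0, -7.2]
force: [-8.0, -1.5, 15.4]
width: 0.0004
```

>>> apply_moves(increments=[[[0,0,0],[0,0,-0.025],0],[[0,0,0],[0,0,-0.015],0],[[0,0,0],[0,0,0],0],[[0,0,0],[0,0,0],0],[[0,0,0],[0,0,0],0]])

```text
time: 9.45
eef_pos: [0.6503, 0.0887, 0.0954]
ee_rot: [180.0, 0.0, -7.2]
force: [-10.8, -2.2, 21.8]
width: 0.0005
```

>>> apply_moves(increments=[[[0,0,0],[0,0,0.2],0],[[0,0,0],[0,0,0.4],0],[[0,0,0],[0,0,0.8],0],[[0,0,0],[0,0,0.9],0],[[0,0,0],[0,0,0.9],0],[[0,0,0],[0,0,0.6],0],[[0,0,0],[-0.4,-0.8,0],0],[[0,0,0],[-0.4,-0.8,0],0],[[0,0,0],[-0.4,-0.8,0],0],[[0,0,0],[-0.4,-0.8,0],0],[[0,0,0],[-0.4,-0.8,0],0],[[0,0,0],[-0.4,-0.8,0],0],[[0,0,0],[-0.4,-0.8,0],0],[[0,0,0],[-0.4,-0.8,0],0],[[0,0,0],[-0.4,-0.8,0],0],[[0,0,0],[-0.4,-0.8,0],0],[[0,0,0],[0,0,0],0],[[0,0,0],[0,0,0],0],[[0,0,0],[0,0,0],0]])

```text
time: 11.03
eef_pos: [0.4908, -0.2312, 0.2429]
ee_rot: [-180.0, 0.0, -7.3]
force: [0.3, 0.3, -0.2]
width: 0.0002
```

```bash
python3 - <<'E'
from h import *
print(state()['eef_pos'],state()['force'],state()['time'])
o=cv2.imread('pics/side0.png');im=grab_frame('side')[:,:,::-1].copy()
f=lambda i:cv2.resize(i[160:300,220:390],None,fx=4,fy=4,interpolation=cv2.INTER_CUBIC)
out=f(im)
for q in [(.5273,.1040),(.5116,-.0200),(.6513,.0883),(.6356,-.0357)]:
    t=np.linspace(0,6.28,90)
    for z,col in((.1,(0,255,0)),(.095,(0,0,255))):
        X=np.c_[q[0]+.046*np.cos(t),q[1]+.046*np.sin(t),np.full(90,z)]
        cv2.polylines(out,[np.int32((proj('side',X)-[220,160]+.5)*4)],True,col,1)
cv2.imwrite('pics/end.png',out)
E
```

```text
[ 0.49078283 -0.23119484  0.24285196] [ 0.334822    0.2981833  -0.16084441] 11.0333
```

View pics/end.png

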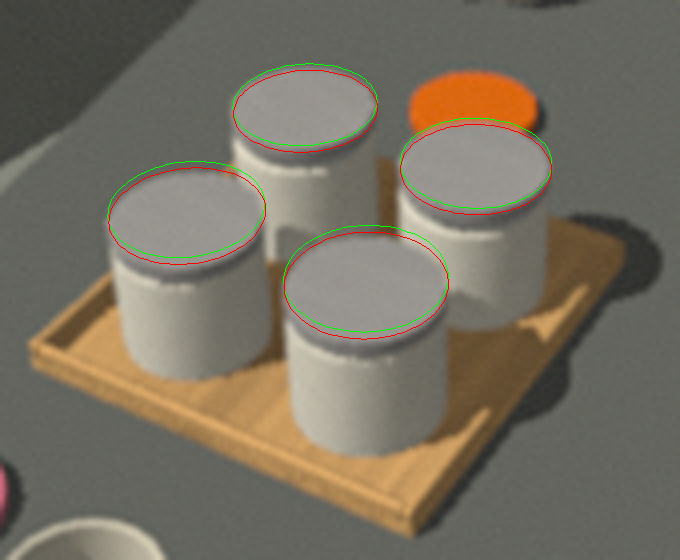

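The picture now shows c (about 187,215) and a (365,287) on the red 95 mm outlines. b and d look closer to the green 100 mm ones, and all four are level.

```bash
python3 -c "
from plant import *
print(close_job())"
```

```text
the job is handed in; nothing more can be done
None
```

The loose cover was cover_c, on the far left tin. I pressed it home and handed the job in after about 11 s.

- **Finding it:** I pressed near the rim with closed fingers. Covers b and d stayed solid at about 100.4 mm under 9 to 12 N. Cover c's near rim gave way to about 97 mm, and it showed 100 mm when I then touched its middle, so it rocks. I did not press cover_a: the first pictures already showed it at the 95 mm height.
- **Pressing home:** I pushed the middle of c up to 21.8 N. It went down from 100 to 95.4 mm and stayed there as the force rose from 15 to 22 N.
- **Last checks:** The final side picture shows c and a on the 95 mm outline, b and d near the 100 mm one, and all four level. The tool is clear above the cart at z = 0.243 m, with almost no force on it.

**Not fully checked:**
- The gripper hid part of c while it rocked, so I inferred that tilt (about 0.13 rad) from the fingertip height and did not see it in a picture.
- I did not press c's rim again after pushing it home.
- I did not measure the mug, teapot, coaster or kettle lid again at the end. The tool made no contact except with the three covers.

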